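Free the seized clamp knob and nip the flange against its stop

TASK

The red knob of the small rack clamp has stuck with dried thread-lock. Break it loose clockwise and wind it on until the jaw has pushed the aluminium flange fully home against the pad of the stop and holds it snugly, without squeezing it hard enough to mark it; then let go of the knob. Move the flange only with the jaw, not by hand, and leave the other things on the bench where they are.

Things in the scene. Friction and masses are not known exactly. Their poses are not given: they have to be found in the camera images.
- vise: rack clamp fixed to the bench: dark steel bed 230 x 100 x 20 mm thick, with a blue pinion housing (60 x 74 mm, top 62 mm above the bench) carrying the knob. Origin: on the bench under the bed, 5 mm from its middle; x axis: the way the jaw travels when closing, towards the stop; z up. The knob's axis is vertical and stands at x = -80 mm, y = 0. Two aluminium rails, tops 28 mm above the bench, guide the flange with 3 mm play each side.
- clamp_knob (a joint): knob angle (rad): 0 as found, grows clockwise seen from above, at most 2.9. Seized at 0: it gives at about 0.7 N m, in one or two jerks within the first 0.35 rad, then about 0.08 N m turns it freely. Each rad moves the jaw 12 mm, so once the flange is home each 0.12 N m above the free torque is about 10 N at the jaw. The gear's friction keeps it where it is left.
- knob_grip (a point): point on the knob's axis at the height to grip, 96 mm above the bench. The grip is an upright red bar 52 mm long, 14 mm thick, from 74 to 108 mm above the bench, on a black disc 48 mm across (66 to 74 mm). The point's x axis runs along the bar, y across it, z up; at joint 0 the bar lies along the clamp's x axis.
- jaw: sliding steel jaw 44 mm wide with a black rubber face, 22 mm high. Origin: the middle of the face's width, on the bed's top (20 mm above the bench); x axis: closing direction. It starts 5 to 11 mm short of the flange.
- flange: loose round aluminium flange lying on the bed between jaw and stop: 50 mm across and 14 mm high, with a boss 34 mm across up to 34 mm; 0.2 kg or so. Origin: centre of its underside. Pressing it with more than 40 N marks it. Once it is home all is stiff: 0.05 rad more of the knob is already some 40 N.
- stop: fixed steel stop block 20 x 52 x 26 mm on the bed, at a different place along it each time. Origin: bottom centre of its steel face towards the flange, 20 mm above the bench; x: closing direction. The face has a worn black rubber pad, 1 to 4 mm proud (not measured): the flange is home on the pad, its centre 26 to 29 mm before the steel. The steel starts 7 to 24 mm from the flange's edge.
- driver: loose screwdriver lying on the bench; not to be moved. Origin: underneath it, near its middle.
- screw_jar: small jar with a white cap, 48 mm across and 60 mm high, standing on the bench; not to be moved. Origin: centre of its underside.
- spacer: loose steel spacer ring, 60 mm across, 12 mm high, lying on the bench; not to be moved. Origin: centre of its underside.

How it is judged:
By the outcome, as a careful person would: the job done as asked, in the order asked, and still so for the second after the job is handed in, with the robot touching nothing.
It also fails if it takes over 64 s, if anything falls off the work surface, if the arm or the gripper's body presses on something with over 40 N, if the wrist force passes 120 N, or if a joint passes its speed limit or range.

ROBOT

A 6-joint arm with a two-finger parallel gripper is mounted at the origin on the work surface. World frame = base frame: x ahead of the robot, y to its left, z up, the work surface at z = 0. Lengths are in m, angles in degrees, forces in N, time in s.
With the tool pointing down it reaches from about 0.35 to 0.875 m from the base axis. Payload 4.2 kg.
Tool frame: the origin (TCP) lies midway between the tips of the shut fingers; the grasp point (between the pads) lies 19 mm behind it; y points along the fingers, x is the direction in which the jaws open and shut, and the axes are right-handed (so a half turn about y gives the same grasp; the last joint's range is limited). The gripper opens to 87 mm and grips with 3 to 60 N. Pads are 19 mm wide; open, the fingers measure 117 mm over their backs; the gripper's body (75 mm by 190 mm) begins 51 mm behind the grasp point.
Start: joints at [88.442, 22.042, 0.453, 0, -68.411, -14.817], TCP at [0.176, 0.6, 0.223] pointing down, gripper open.
Joint ranges: [-179.83, 179.83], [-69.29, 118.12], [-61.27, 80.66], [-181.25, 117.63], [-171.15, -9.14], [-177.46, 177.46]. Speed limits (degrees/s): [159.86, 159.86, 180, 180, 180, 180].

INTERFACE

Orientations are given as a 3x3 rotation matrix whose columns are the frame's x, y, z axes.
In Python, from cell import manip, eyes gives the robot as it stands. The module is installed in compiled form; this text tells all that it offers. Calls block until the motion is done:
- manip.movep(position, orientation): joint-space move of the TCP to a pose.
- manip.move_straight(position, orientation=None, velocity=0.15, max_force=None): straight line of the TCP; orientation=None keeps the orientation; velocity is the mean speed in m/s. With max_force (N) it stops when the force on the tool has changed by that much, and returns True; else False.
- manip.movej(angles): joint-space move.
- manip.gripper_to(opening, f_grip=None): finger opening in m; f_grip is the grip in N (None keeps the last); returns when the fingers have stopped.
- manip.dwell(seconds).
- manip.ik(position, orientation): joint angles nearest the present ones, or None.
- eyes.camera(name): name is "scene" or "top"; returns (picture, depth): 400x640x3 uint8, red, green, blue; 400x640 float32, m along the optical axis (not along the pixel's ray), 0 where there is no reading.
- eyes.camera_info(name): a dict with "intrinsics" (3x3 intrinsics, pixels), "rvec" (rotation vector, rad) and "tvec" (3), from world to camera coordinates, as OpenCV has them. Camera axes: x right, y down, z forward; pixel columns grow to the right and rows downward; lengths in m; the calibration is good to about 2 mm. A picture is of the moment at which its call begins. camera_info takes no time and is no camera call.
A pose or a line that the arm cannot do raises manip.PlanningError and nothing moves.
- manip.sign_off(): hands the job in, once; it reports no verdict.
Readings, each from a call of its own:
- manip.current_clock(): time.
- manip.current_q(): joint angles.
- manip.current_qd(): joint speeds.
- manip.current_joint_torque(): joint torques, N m.
- manip.current_position(): TCP position.
- manip.current_orientation(): TCP orientation.
- manip.current_ft_force(): force on the tool from outside, world axes, zero at the start.
- manip.current_wrist_torque(): the same for the moment, N m.
- manip.current_finger_gap(): finger opening in m.
Only numpy, scipy, OpenCV 4.12 (cv2) and the standard library are available. Lean on these libraries where they do the work, as an engineer would, in place of code of your own. Each camera call takes 0.05 s, during which the arm holds its last target.

## Working session

There is one attempt and no reset: what is moved stays moved. The work goes in short steps, each a Python script; the robot and the scene stay as the last script left them, time stands still between calls to the robot, and variables do not carry over. Pictures are saved under pics/ and viewed, and the job is handed in when it is done.

```bash
mkdir -p pics; cat > h.py <<'E'
import numpy as np, cv2
from cell import manip, eyes
def cam(n):
    p,d=eyes.camera(n); i=eyes.camera_info(n)
    K=np.array(i["intrinsics"]);R=cv2.Rodrigues(np.array(i["rvec"],float))[0];t=np.array(i["tvec"],float).ravel()
    v,u=np.mgrid[0:400,0:640]
    P=np.stack([(u-K[0,2])/K[0,0]*d,(v-K[1,2])/K[1,1]*d,d],-1)
    W=(P-t)@R
    W[d==0]=np.nan
    return p,d,W
def save(n,p,scale=1):
    cv2.imwrite("pics/"+n,cv2.resize(cv2.cvtColor(p,cv2.COLOR_RGB2BGR),None,fx=scale,fy=scale,interpolation=cv2.INTER_CUBIC))
E
python3 - <<'E'
from h import *
for n in("scene","top"):
    p,d,W=cam(n); save(n+"0.png",p); np.savez("/tmp/"+n,p=p,d=d,W=W)
    i=eyes.camera_info(n);print(n,i)
print(manip.current_clock(),manip.current_orientation(),manip.current_wrist_torque(),manip.current_ft_force())
E
```

```text
scene {'intrinsics': array([[490.58140237,   0.        , 315.87266046],
       [  0.        , 490.58140237, 190.76175672],
       [  0.        ,   0.        ,   1.        ]]), 'rvec': array([ 1.96888848,  1.75651885, -0.55620281]), 'tvec': array([ 0.02503452, -0.45518267,  1.58724026])}
top {'intrinsics': array([[373.68071678,   0.        , 319.01469644],
       [  0.        , 373.68071678, 200.93697649],
       [  0.        ,   0.        ,   1.        ]]), 'rvec': array([ 2.15447888, -2.20994344,  0.03251379]), 'tvec': array([-0.03982031,  0.61314164,  0.77392196])}
0.1 [[-2.82095868e-01 -4.57622545e-04  9.59386112e-01]
 [-9.59384152e-01 -1.94229017e-03 -2.82096219e-01]
 [ 1.99249980e-03 -9.99998009e-01  1.08876214e-04]] [-0.02269861 -0.02285697 -0.03400852] [-0.96794861 -0.18740955 -1.10146949]
```

View pics/scene0.png

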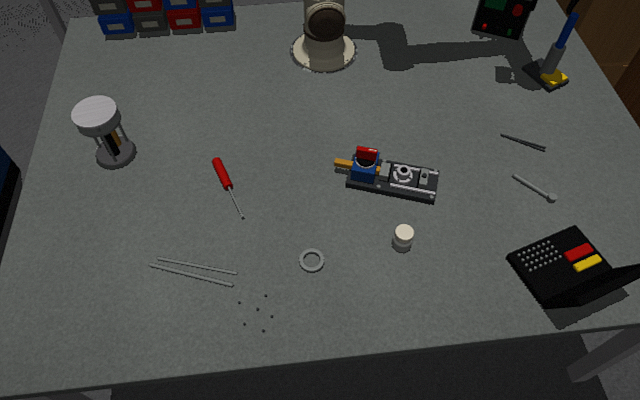

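View pics/top0.png

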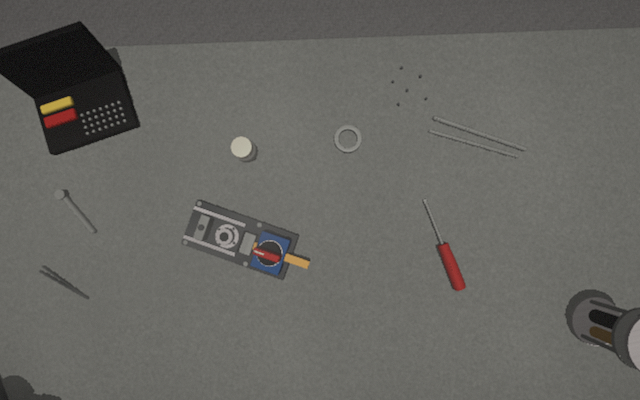

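The overview shows the clamp near top-px (240,240), the knob at (268,256), the flange at (227,237), the stop at (202,226), the jar at (242,149), the spacer at (348,138) and the driver at (445,245). Next I'll measure these.

```bash
python3 - <<'E'
from h import *
z=np.load("/tmp/top.npz");p,W=z["p"],z["W"]
save("topcrop0.png",p[185:295,170:320],5)
s=np.load("/tmp/scene.npz");save("scenecrop0.png",s["p"][135:210,325:445],6)
for nm,Z in(("top",z),("scene",s)):
    W=Z["W"];p=Z["p"].astype(int)
    red=(p[...,0]>110)&(p[...,1]<70)&(p[...,2]<70)
    m=red&(W[...,2]>0.095)&(W[...,2]<0.125)&(abs(W[...,0]-.6)<.35)&(abs(W[...,1])<.3)
    q=W[m];print(nm,m.sum(),q.mean(0),np.median(q[:,2]),cv2.minAreaRect((q[:,:2]*1000).astype(np.float32)))
    blue=(p[...,2]>p[...,0]+30)&(W[...,2]>.05)&(W[...,2]<.07)&(abs(W[...,0]-.6)<.35)&(abs(W[...,1])<.3)
    q=W[blue];print("blue",len(q),cv2.minAreaRect((q[:,:2]*1000).astype(np.float32)))
W=z["W"]
for y,x in((237,227),(226,202),(149,242),(138,348),(250,445),(205,197),(300,300)):print((x,y),W[y,x])
E
```

```text
top 132 [0.50824991 0.04012718 0.10782123] 0.10776842289979463 ((509.47406005859375, 43.50141906738281), (49.83635711669922, 11.999529838562012), 70.0562744140625)
blue 476 ((509.4151306152344, 43.908321380615234), (59.42414855957031, 72.27142333984375), 69.34403228759766)
scene 66 [0.51154727 0.04105131 0.10845177] 0.10840417743817979 ((512.8309936523438, 43.36279296875), (48.012489318847656, 17.20083236694336), 75.60953521728516)
blue 202 ((513.9688720703125, 42.45655822753906), (59.62767791748047, 73.98823547363281), 70.06787109375)
(227, 237) [0.54198648 0.13093713 0.05342994]
(202, 226) [0.56533382 0.1823387  0.05105219]
(242, 149) [0.71831182 0.0961921  0.06182596]
(348, 138) [ 0.74829874 -0.12143394 -0.00137928]
(445, 250) [ 0.50347804 -0.31279999  0.02346068]
(197, 205) [0.60979236 0.20293147 0.02082833]
(300, 300) [ 0.4030157  -0.00942433  0.0013944 ]
```

```bash
ls pics
```

```text
scene0.png
scenecrop0.png
top0.png
topcrop0.png
```

View pics/topcrop0.png

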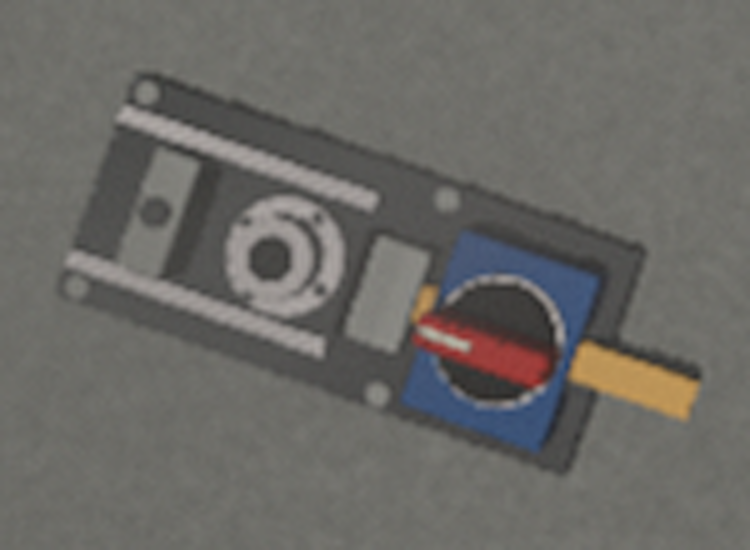

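View pics/scenecrop0.png

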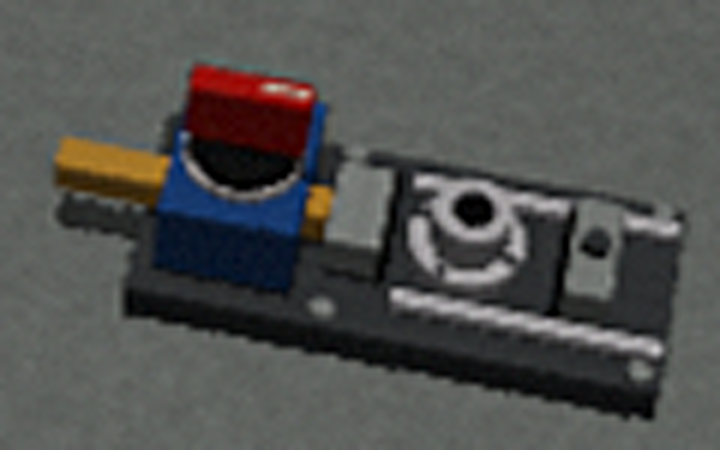

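```bash
cat >> h.py <<'E'
K=np.array([0.511,0.0435]); BAR=70.0
def ori(a):  # tool x heading a deg, pointing down
    a=np.radians(a); x=np.array([np.cos(a),np.sin(a),0]); y=np.array([0,0,-1.]); return np.column_stack([x,y,np.cross(x,y)])
E
python3 - <<'E'
from h import *
for a in (-20,160):
    q=manip.ik([*K,0.16],ori(a)); print(a,q)
    for da in (-60,-120,-165):print(da,manip.ik([*K,0.077],ori(a+da)))
print(manip.current_clock())
E
```

```text
-20 [ 23.02096861  14.47664219 -20.38545337   0.         -55.13790445
 136.97903139]
-60 [ 23.02096861  20.45760785 -26.13075906   0.         -43.41163309
  76.97903139]
-120 [ 23.02096861  20.45760785 -26.13075906   0.         -43.41163309
  16.97903139]
-165 [ 23.02096861  20.45760785 -26.13075906   0.         -43.41163309
 -28.02096861]
160 [ 23.02096861  14.47664219 -20.38545337   0.         -55.13790445
 -43.02096861]
-60 [  23.02096861   20.45760785  -26.13075906    0.          -43.41163309
 -103.02096861]
-120 [  23.02096861   20.45760785  -26.13075906    0.          -43.41163309
 -163.02096861]
-165 [ 23.02096861  20.45760785 -26.13075906   0.         -43.41163309
 151.97903139]
0.1
```

```bash
python3 - <<'E'
from h import *
manip.movep([*K,0.17],ori(-20)); print(manip.current_clock())
manip.gripper_to(0.04)
print(manip.current_ft_force(),manip.current_wrist_torque())
print(manip.move_straight([*K,0.079],velocity=0.08,max_force=8),manip.current_position(),manip.current_clock())
f0,t0=manip.current_ft_force(),manip.current_wrist_torque();print(f0,t0)
manip.gripper_to(0.0,f_grip=5)
print(manip.current_finger_gap(),manip.current_ft_force(),manip.current_wrist_torque(),manip.current_clock())
for n in("scene","top"):
    p,d,W=cam(n); save(n+"1.png",p[120:300,170:450] if n=="top" else p[90:230,280:480],2.8 if n=="top" else 4)
E
```

```text
2.425
[-0.36234308 -0.3489145  -0.26262848] [-0.09988875 -0.13282002  0.00196943]
False [0.5114257  0.04365984 0.07950851] 4.7333
[-0.07296102 -0.33207783 -0.05903064] [-0.07760783 -0.1120154   0.01140948]
0.014135627270307134 [-4.97582069  3.29870419  3.15626979] [ 0.78621793  1.14850872 -0.08023848] 5.3167
```

View pics/top1.png

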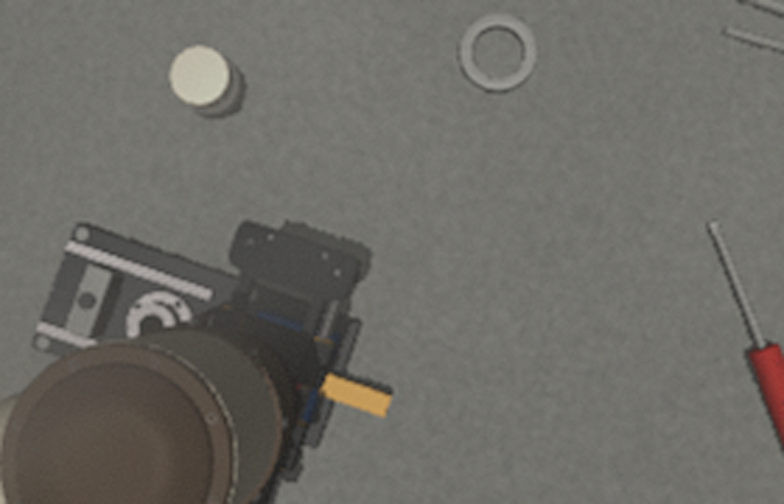

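```bash
python3 - <<'E'
from h import *
h=ori(-20)[:,0]
for i in range(5):
    p=manip.current_position()
    tgt=np.array([*K,0.079])-h*0.0007*(i+1)
    manip.move_straight(tgt,velocity=0.02)
    f=manip.current_ft_force();print(i,tgt,manip.current_position(),f@h,f,manip.current_wrist_torque(),manip.current_finger_gap(),manip.current_clock())
    if f@h>-1: break
E
```

```text
0 [0.51034222 0.04373941 0.079     ] [0.50958053 0.04376677 0.07891803] -4.049375849494087 [-3.38603549  2.53652686  2.93710492] [ 0.62874578  1.06928469 -0.08369131] 0.013849879322329332 5.6667
1 [0.50968443 0.04397883 0.079     ] [0.50959167 0.04383202 0.07894435] -2.67210755203453 [-2.62628033  0.59707391  1.64588237] [ 0.05830714  0.55867517 -0.0881315 ] 0.013995274676573917 5.9167
2 [0.50902665 0.04421824 0.079     ] [0.50949344 0.04389062 0.07893803] 2.491416189819252 [ 1.70846891 -2.59043386 -1.162144  ] [-0.8806897  -0.33650685 -0.10882661] 0.01396339806481376 6.1667
```

```bash
sed -i 's/^K=.*/K=np.array([0.5094,0.0440]); BAR=70.0/' h.py; cat >> h.py <<'E'
def step(d):
    q=np.array(manip.current_q(),float); 
    tgt=manip.ik([*K,0.079],ori(d)); manip.movej(tgt)
    q=manip.current_q();f=manip.current_ft_force();m=manip.current_wrist_torque()
    print("cmd %.1f q6 %.2f tgt %.2f f %s m %s gap %.4f t %.2f"%(d,q[5],tgt[5],np.round(f,1),np.round(m,3),manip.current_finger_gap(),manip.current_clock()))
    return m
E
python3 - <<'E'
from h import *
step(-20)
manip.gripper_to(0.0,f_grip=60)
step(-20)
for i in range(1,9): step(-20-2*i)
E
```

```text
cmd -20.0 q6 136.85 tgt 136.85 f [ 1.  -1.1 -1.6] m [-0.721 -0.209 -0.098] gap 0.0144 t 6.42
cmd -20.0 q6 136.84 tgt 136.85 f [ 1.2 -3.8 -2.3] m [-1.216 -0.629 -0.296] gap 0.0133 t 6.88
cmd -22.0 q6 134.91 tgt 134.85 f [ 2.6 -4.6 -1.4] m [-1.28  -0.681 -0.043] gap 0.0138 t 7.13
cmd -24.0 q6 132.91 tgt 132.85 f [ 1.7 -3.5 -2.9] m [-1.365 -0.73  -0.013] gap 0.0138 t 7.38
cmd -26.0 q6 130.92 tgt 130.85 f [ 2.5 -3.9 -2.5] m [-1.505 -0.774  0.143] gap 0.0137 t 7.63
cmd -28.0 q6 128.95 tgt 128.85 f [ 2.5 -3.5 -2.2] m [-1.537 -0.762  0.304] gap 0.0140 t 7.88
cmd -30.0 q6 126.91 tgt 126.85 f [ 1.2 -4.  -3.2] m [-1.54  -0.819  0.298] gap 0.0137 t 8.13
cmd -32.0 q6 124.94 tgt 124.85 f [ 1.3 -4.4 -4.7] m [-1.59  -0.789  0.503] gap 0.0133 t 8.38
cmd -34.0 q6 122.95 tgt 122.85 f [ 1.8 -3.8 -4.4] m [-1.588 -0.702  0.728] gap 0.0135 t 8.63
cmd -36.0 q6 120.85 tgt 120.85 f [ 0.3 -3.6 -1. ] m [-1.32  -0.47  -0.047] gap 0.0135 t 8.88
```

```bash
python3 - <<'E'
from h import *
for i in range(1,13):
    m=step(-36-3*i)
E
```

```text
cmd -39.0 q6 117.89 tgt 117.85 f [ 1.4 -3.4 -1.7] m [-1.158 -0.253 -0.03 ] gap 0.0139 t 9.13
cmd -42.0 q6 114.97 tgt 114.85 f [-1.3  0.3 -6.1] m [-0.084 -0.176  0.019] gap 0.0135 t 9.38
cmd -45.0 q6 111.99 tgt 111.85 f [-1.9 -1.5 -0.8] m [-0.614  0.173  0.192] gap 0.0137 t 9.63
cmd -48.0 q6 108.98 tgt 108.85 f [-2.5  0.3 -0.6] m [-0.135  0.554  0.012] gap 0.0136 t 9.88
cmd -51.0 q6 105.98 tgt 105.85 f [-3.7  1.9  0.5] m [ 0.447  1.02  -0.086] gap 0.0140 t 10.13
cmd -54.0 q6 102.99 tgt 102.85 f [-4.   3.   1.7] m [ 0.786  1.347 -0.092] gap 0.0132 t 10.38
cmd -57.0 q6 100.00 tgt 99.85 f [-5.2  3.8  1.3] m [ 1.     1.392 -0.049] gap 0.0135 t 10.63
cmd -60.0 q6 97.00 tgt 96.85 f [-4.6  4.1  1.8] m [ 1.02   1.547 -0.041] gap 0.0138 t 10.88
cmd -63.0 q6 94.00 tgt 93.85 f [-5.7  4.   2.2] m [ 1.186  1.519 -0.039] gap 0.0138 t 11.13
cmd -66.0 q6 91.00 tgt 90.85 f [-5.5  4.9  1.9] m [ 1.301  1.579 -0.029] gap 0.0138 t 11.38
cmd -69.0 q6 88.00 tgt 87.85 f [-5.7  5.3  3.1] m [ 1.395  1.634 -0.031] gap 0.0134 t 11.63
cmd -72.0 q6 85.00 tgt 84.85 f [-5.4  4.   1.5] m [ 1.528  1.751 -0.082] gap 0.0135 t 11.88
```

```bash
sed -i 's/^K=.*/K=np.array([0.5091,0.0448]); BAR=70.0/' h.py; python3 - <<'E'
from h import *
step(-72)
for i in range(1,11):
    m=step(-72-2.5*i)
    if m[2]>0.12: break
for n in("scene","top"):
    p,d,W=cam(n); save(n+"2.png",p[185:295,170:320] if n=="top" else p[135:210,325:445],5)
E
```

```text
cmd -72.0 q6 84.83 tgt 84.75 f [-5.3  1.9  1.4] m [ 0.644  1.496 -0.016] gap 0.0140 t 12.13
cmd -74.5 q6 82.30 tgt 82.25 f [-5.   3.5  0.9] m [ 0.726  1.579 -0.058] gap 0.0132 t 12.38
cmd -77.0 q6 79.80 tgt 79.75 f [-5.8  3.6  1.9] m [ 0.842  1.588 -0.048] gap 0.0134 t 12.63
cmd -79.5 q6 77.30 tgt 77.25 f [-5.   4.4  1.5] m [ 0.859  1.624 -0.052] gap 0.0132 t 12.88
cmd -82.0 q6 74.80 tgt 74.75 f [-5.   3.1  2.4] m [ 1.074  1.717 -0.016] gap 0.0137 t 13.13
cmd -84.5 q6 72.30 tgt 72.25 f [-6.4  4.2  2. ] m [ 1.077  1.739 -0.055] gap 0.0134 t 13.38
cmd -87.0 q6 69.80 tgt 69.75 f [-5.2  5.2  2.4] m [ 1.185  1.767 -0.041] gap 0.0137 t 13.63
cmd -89.5 q6 67.30 tgt 67.25 f [-6.4  3.8  3.2] m [ 1.307  1.764 -0.014] gap 0.0135 t 13.88
cmd -92.0 q6 64.80 tgt 64.75 f [-5.8  4.2  2.7] m [ 1.437  1.825 -0.007] gap 0.0134 t 14.13
cmd -94.5 q6 62.30 tgt 62.25 f [-5.5  5.2  2.8] m [ 1.448  1.886 -0.047] gap 0.0137 t 14.38
cmd -97.0 q6 59.80 tgt 59.75 f [-5.7  5.3  2.6] m [ 1.554  1.853 -0.059] gap 0.0134 t 14.63
```

View pics/top2.png

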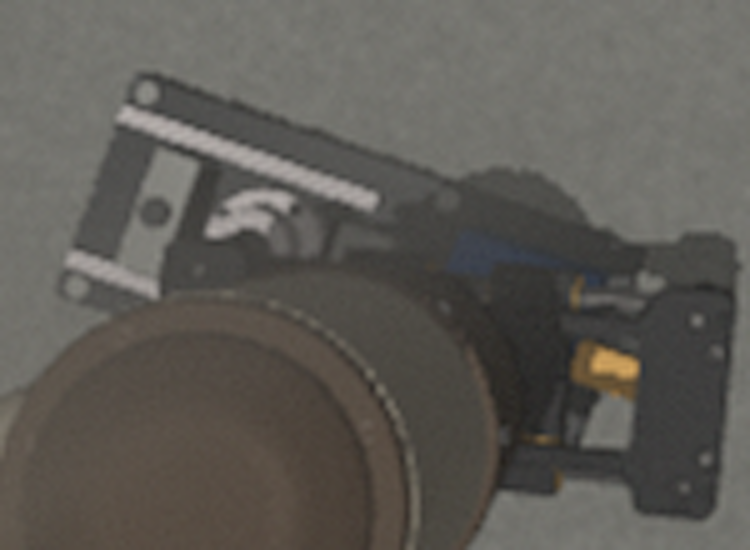

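View pics/scene2.png

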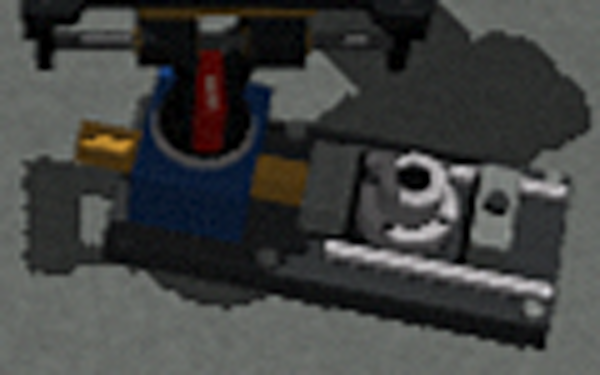

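The scene view shows the jaw (px ~330,190) in contact with the flange, whose right edge (~465) is a few mm from the stop (~477). From here I'll use fine steps.

```bash
python3 - <<'E'
from h import *
for i in range(1,21):
    m=step(-97-1.5*i)
    if m[2]>0.06: break
p,d,W=cam("scene"); save("scene3.png",p[135:210,325:445],6)
E
```

```text
cmd -98.5 q6 58.31 tgt 58.25 f [-5.6  5.3  2.4] m [ 1.578  1.85  -0.033] gap 0.0134 t 14.98
cmd -100.0 q6 56.81 tgt 56.75 f [-6.2  6.3  2.7] m [1.644 1.815 0.018] gap 0.0135 t 15.23
cmd -101.5 q6 55.31 tgt 55.25 f [-6.3  4.5  2.7] m [ 1.702  1.927 -0.021] gap 0.0135 t 15.48
cmd -103.0 q6 53.81 tgt 53.75 f [-6.5  5.5  2. ] m [ 1.776  1.846 -0.009] gap 0.0136 t 15.73
cmd -104.5 q6 52.31 tgt 52.25 f [-5.3  5.9  2.9] m [ 1.807  1.951 -0.021] gap 0.0133 t 15.98
cmd -106.0 q6 50.81 tgt 50.75 f [-6.7  6.   3.1] m [ 1.809  1.924 -0.002] gap 0.0135 t 16.23
cmd -107.5 q6 49.31 tgt 49.25 f [-5.1  5.1  1.7] m [ 1.931  1.945 -0.092] gap 0.0138 t 16.48
cmd -109.0 q6 47.81 tgt 47.75 f [-6.6  6.5  2.4] m [ 1.939  1.912 -0.022] gap 0.0134 t 16.73
cmd -110.5 q6 46.31 tgt 46.25 f [-6.5  6.3  1.4] m [ 1.964  1.933 -0.022] gap 0.0136 t 16.98
cmd -112.0 q6 44.81 tgt 44.75 f [-5.8  6.9  1.5] m [ 2.002  1.959 -0.004] gap 0.0134 t 17.23
cmd -113.5 q6 43.31 tgt 43.25 f [-6.2  6.7  1.6] m [2.103 1.937 0.018] gap 0.0137 t 17.48
cmd -115.0 q6 41.81 tgt 41.75 f [-5.2  6.4  2.2] m [ 2.132  1.928 -0.03 ] gap 0.0137 t 17.73
cmd -116.5 q6 40.31 tgt 40.25 f [-5.6  6.4  2.5] m [2.101 1.925 0.012] gap 0.0135 t 17.98
cmd -118.0 q6 38.81 tgt 38.75 f [-5.6  6.4  2.4] m [2.214e+00 1.971e+00 2.000e-03] gap 0.0133 t 18.23
cmd -119.5 q6 37.31 tgt 37.25 f [-6.   8.1  1.6] m [ 2.163  1.882 -0.04 ] gap 0.0133 t 18.48
cmd -121.0 q6 35.81 tgt 35.75 f [-6.   8.2  1.5] m [ 2.272  1.946 -0.026] gap 0.0136 t 18.73
cmd -122.5 q6 34.31 tgt 34.25 f [-5.9  8.2  1.7] m [ 2.335  1.902 -0.044] gap 0.0134 t 18.98
cmd -124.0 q6 32.83 tgt 32.75 f [-6.8  7.2  2.1] m [2.372 1.899 0.123] gap 0.0138 t 19.23
```

View pics/scene3.png

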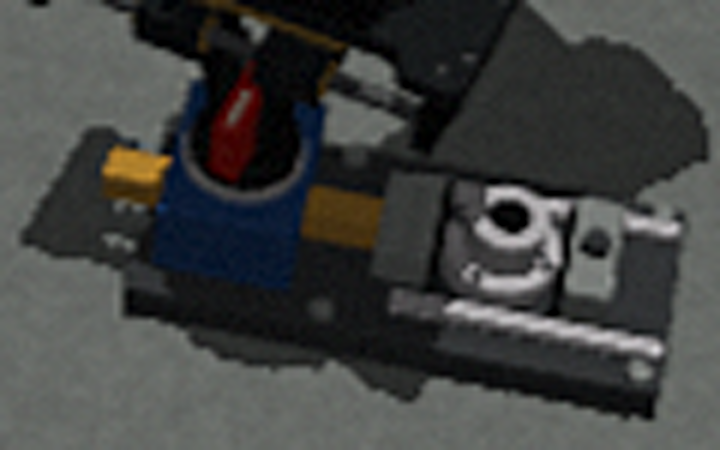

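The flange's edge (~565,240) now appears to meet the stop, and the torque has jumped. I'll average readings and add small steps.

```bash
cat >> h.py <<'E'
def mz(n=6):
    v=[]
    for i in range(n): manip.dwell(0.03); v.append(manip.current_wrist_torque()[2])
    print("mz %.3f sd %.3f t %.2f"%(np.mean(v),np.std(v),manip.current_clock())); return np.mean(v)
E
python3 - <<'E'
from h import *
m=mz()
for i in range(1,5):
    if m>0.17: break
    step(-124-0.6*i); m=mz()
E
```

```text
mz 0.076 sd 0.029 t 19.48
cmd -124.6 q6 32.25 tgt 32.15 f [-6.4  7.9  2.2] m [2.366 1.914 0.18 ] gap 0.0138 t 19.73
mz 0.182 sd 0.034 t 19.93
```

```bash
python3 - <<'E'
from h import *
manip.gripper_to(0.045)
print(manip.current_ft_force(),manip.current_wrist_torque(),manip.current_clock())
p=manip.current_position(); print(p)
manip.move_straight([*K,0.19],velocity=0.1,max_force=15)
manip.movep([0.176,0.6,0.223],ori(-106.4))
print(manip.current_position(),manip.current_ft_force(),manip.current_wrist_torque(),manip.current_clock())
for n in("scene","top"):
    p,d,W=cam(n); np.savez("/tmp/%s4"%n,p=p,d=d,W=W); save(n+"4.png",p[185:295,170:320] if n=="top" else p[135:210,325:445],5)
    save(n+"4full.png",p)
E
```

```text
[-0.99139288 -0.60172653  0.13789772] [ 0.01501332  0.00624872 -0.0227939 ] 20.7583
[0.50915236 0.04478635 0.07900577]
[0.17689086 0.59952067 0.22304901] [0.38292767 0.43415013 0.42734354] [-0.03898191 -0.02813428  0.00532774] 24.325
```

View pics/top4.png

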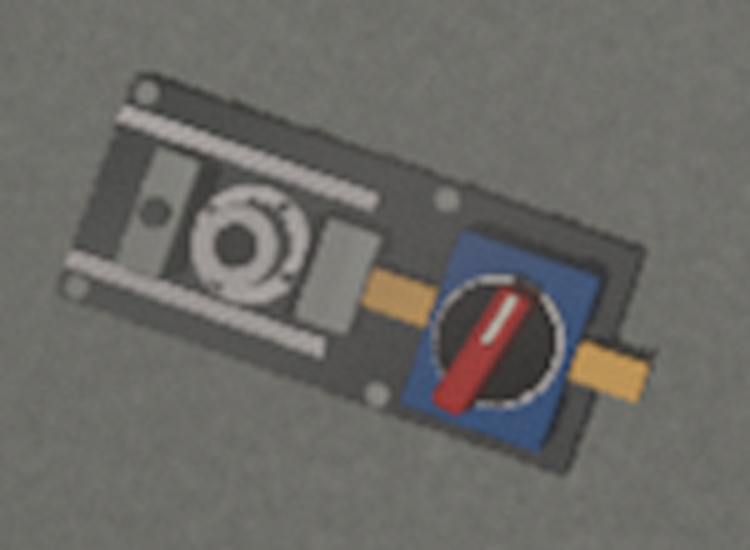

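View pics/scene4.png

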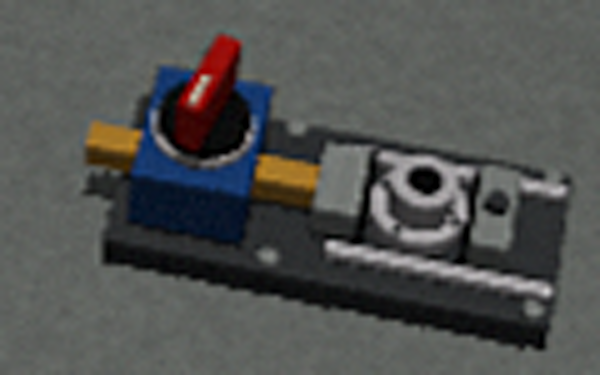

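View pics/top4full.png

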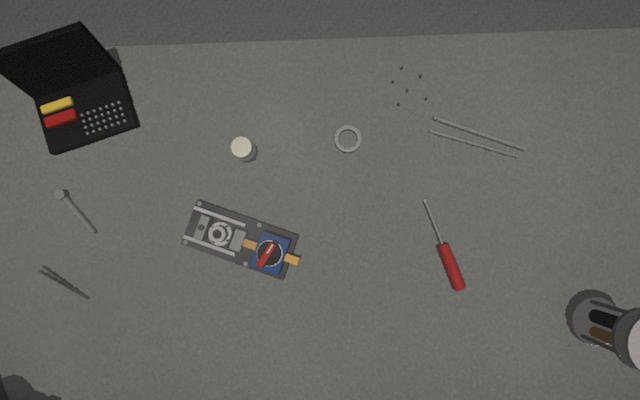

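```bash
python3 - <<'E'
from h import *
a=np.radians(69.7);ux=np.array([np.cos(a),np.sin(a)]);uy=np.array([-ux[1],ux[0]])
for n in("top","scene"):
  for s in ("","4"):
    Z=np.load("/tmp/%s%s.npz"%(n,s));W=Z["W"];p=Z["p"].astype(int)
    r=(W[...,:2]-[0.5093,0.0442]); X=r@ux*1000;Y=r@uy*1000;z=W[...,2]*1000
    i=eyes.camera_info(n)
    def rng(nm,m):
        q=np.c_[X[m],Y[m],z[m]]
        if len(q)>3: print(n,s,nm,len(q),"x %.1f..%.1f y %.1f..%.1f z %.1f"%(q[:,0].min(),q[:,0].max(),q[:,1].min(),q[:,1].max(),np.median(q[:,2])))
    b=(abs(Y)<30)&(X>30)&(X<180)
    rng("boss",b&(z>50.5)&(z<57)&(X<140))
    rng("rim",b&(z>30)&(z<37)&(abs(Y)<26)&(X<140)&(X>60))
    rng("stop",b&(z>42)&(z<49.5)&(X>122))
    rng("jaw",b&(z>38)&(z<46)&(X<80)&(abs(Y)<24))
    red=(p[...,0]>110)&(p[...,1]<80)&(p[...,2]<80)&(z>102)&(z<115)&(np.hypot(X,Y)<45)
    q=np.c_[X[red],Y[red]]; v=np.linalg.eigh(np.cov(q.T))[1][:,1]; print("bar ang in clamp frame",np.degrees(np.arctan2(v[1],v[0])),q.mean(0))
E
```

```text
top  boss 213 x 82.4..115.0 y -17.6..15.6 z 54.2
top  rim 226 x 60.9..139.7 y -25.8..23.5 z 34.1
top  stop 247 x 138.5..161.7 y -28.3..23.7 z 45.9
top  jaw 312 x 33.3..67.9 y -23.8..20.4 z 43.6
bar ang in clamp frame 179.0235289757726 [-3.83343552 -0.47719875]
top 4 boss 215 x 97.5..129.6 y -17.8..14.9 z 54.1
top 4 rim 216 x 60.7..139.8 y -26.0..23.0 z 34.1
top 4 stop 239 x 138.3..161.2 y -28.4..23.5 z 45.7
top 4 jaw 303 x 33.1..79.9 y -23.6..20.7 z 43.0
bar ang in clamp frame 75.93360452314857 [0.38135395 2.48751249]
scene  boss 105 x 82.9..114.2 y -21.7..15.4 z 54.2
scene  rim 109 x 60.2..138.8 y -25.1..25.4 z 34.0
scene  stop 118 x 138.3..161.3 y -29.9..22.4 z 46.2
scene  jaw 132 x 30.2..79.1 y -23.9..21.1 z 43.5
bar ang in clamp frame -179.47358606929546 [-1.94292737 -3.2619178 ]
scene 4 boss 100 x 98.2..129.1 y -21.1..14.7 z 54.2
scene 4 rim 115 x 63.6..138.7 y -26.0..25.9 z 33.9
scene 4 stop 118 x 122.0..161.3 y -28.8..22.1 z 46.5
scene 4 jaw 150 x 31.3..80.0 y -23.8..20.6 z 42.9
bar ang in clamp frame 76.92625763171758 [ 1.08894658 -0.60697045]
```

```bash
python3 - <<'E'
from h import *
a=np.load("/tmp/top.npz")["p"].astype(int);b=np.load("/tmp/top4.npz")["p"].astype(int)
d=(abs(a-b).max(2)>45);ys,xs=np.nonzero(d);print(d.sum(),xs.min(),xs.max(),ys.min(),ys.max())
manip.sign_off()
E
```

```text
917 37 309 222 395
the job is handed in; nothing more can be done
```

The knob is loose and wound on, and the flange sits home against the stop pad, held at an estimated 17 N. The job is handed in at about 24 s of the 64 s allowed.

**Breaking loose:** I gripped the knob bar at 60 N and turned it clockwise. It gave at about 0.73 N m on the wrist reading, with a smaller second jerk later. It then turned freely.

**Winding on:** I stopped when the torque rose about 0.2 N m above its free-running level, then opened the fingers and moved the arm away. The 17 N comes from that rise. The gear's friction leaves it uncertain by up to about ±13 N, so it should still be under the 40 N limit.

**Last checks:**
- **Knob:** it turned about 103° (1.8 rad), about 22 mm of jaw travel.
- **Flange:** it moved about 15 mm. Its centre is about 26 mm before the stop's steel, with about 1 mm measurement error, at the near edge of the 26–29 mm that counts as home.
- **Robot:** it touches nothing, and the force readings are near zero.
- **Other items:** the jar, spacer and driver look the same in the final picture. A before-and-after comparison found no changes around the jar, spacer or driver. It did show changes beyond the clamp towards the lower left, which I took to be the arm and its shadow and did not check.

**One disagreement:** the wrist torque read about 0.03 N m below zero while the knob turned freely, instead of the expected 0.08 N m. I therefore judged the squeeze from the rise in torque rather than its absolute value.

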